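# Sort the leftovers of a painting session into their trays

## Robot

A 6-joint arm with a two-finger parallel gripper is mounted at the origin on a cart in front of the work surface, level with it; the furniture and walls round the work are solid. World frame = base frame: x ahead of the robot, y to its left, z up, the work surface at z = 0. Lengths are in mm, angles in rad, forces in N, time in s.
With the tool pointing down it reaches from about 275 to 825 mm from the base axis. Payload 5.2 kg.
Tool frame: the origin (TCP) lies at the very end of the fingers, on their centre line; the grasp point (between the pads) lies 19 mm behind it; z points along the fingers, y is the line along which they close (so a half turn about z gives the same grasp; the last joint's range is limited). The gripper opens to 93 mm and grips with 3 to 60 N. Pads are 15 mm wide; open, the fingers measure 128 mm over their backs; the gripper's body (75 mm by 188 mm) begins 65 mm behind the grasp point.
Start: joints at [0.976, 0.259, 1.535, -0, 1.348, -0.203], TCP at [209.998, 508.336, 186.753] pointing down, gripper open.
Joint ranges: [-3.14, 3.14], [-0.91, 2.08], [0.19, 2.58], [-1.22, 4.36], [0.22, 2.71], [-3.12, 3.12]. Speed limits (rad/s): [2.57, 2.57, 3.14, 3.14, 3.14, 3.14].

## Interface

Orientations are given as [roll, pitch, yaw] about the fixed x, y, z axes, in that order (R = Rz(yaw) Ry(pitch) Rx(roll)).
In Python, from bench import robot gives the robot as it stands. The module is installed in compiled form; this text tells all that it offers. Calls block until the motion is done:
- robot.move_ptp(position, orientation): joint-space move of the TCP to a pose.
- robot.move_linear(position, ori=None, speed=150, f_stop=None): straight line of the TCP; ori=None keeps the orientation; speed is the mean speed in mm/s. With f_stop (N) it stops when the force on the tool has changed by that much, and returns True; else False.
- robot.move_j(angles): joint-space move.
- robot.move_gripper(opening): opening from 0.0 (shut) to 1.0 (fully open); the grip force is fixed at half the most; returns when the fingers have stopped.
- robot.sleep(seconds).
- robot.inverse_kinematics(position, orientation): joint angles nearest the present ones, or None.
- robot.get_image(name): name is "scene" or "top" or "wrist"; returns a dict with "img" (420x560x3 uint8, blue, green, red), "fovy" (degrees; the focal length in pixels is half the picture's height over the tangent of half this angle, whatever the lens; pixels are square), "cx", "cy" (the principal point, pixels), "eye" and "orientation" of the camera in the world. Camera axes: x right, y down, z forward; pixel columns grow to the right and rows downward; lengths in mm; the calibration is good to about 2 mm. A picture is of the moment at which its call begins. There is no depth.
A pose or a line that the arm cannot do raises robot.MotionError and nothing moves.
- robot.hand_in(): hands the job in; it is judged then, once.
Readings, each from a call of its own:
- robot.current_t(): time.
- robot.current_qpos(): joint angles.
- robot.current_joint_vel(): joint speeds.
- robot.current_joint_efforts(): joint torques, N m.
- robot.current_tcp_pos(): TCP position.
- robot.current_eef_rot(): TCP orientation.
- robot.current_contact_force(): force on the tool from outside, world axes, zero at the start.
- robot.current_ft_torque(): the same for the moment, N m.
- robot.current_gripper_width(): opening from 0.0 (shut) to 1.0 (fully open).
- robot.current_finger_force(): force on a finger pad.
Only numpy, scipy, OpenCV 4.12 (cv2) and the standard library are available. Lean on these libraries where they do the work, as an engineer would, in place of code of your own. Each camera call takes 0.05 s, during which the arm holds its last target. There are 200 camera calls.

## Task

Sort the four things lying loose on the bench into the wooden trays, each into the tray that already holds one of its kind: both paint pots standing upright beside the paint pot fixed there, the battery lying flat beside the battery fixed there, and the spare mixing cup, mouth down, nested over the cup that stands in the third tray. Let the cup down loosely and do not press it on, or the two will wedge and jam. Leave the loupe and the screwdriver where they are.

Things in the scene. Friction and masses are not known exactly. Their poses are not given: they have to be found in the camera images.
- tray_pots: plain light wooden tray, 78 mm (x) by 150 mm (y), 12 mm high, walls 4 mm thick all round, floor 4 mm thick, so 70 x 142 mm inside and 8 mm deep; fixed to the bench. Origin: centre of its underside; z up. A green paint pot (26 mm across, 30 mm high) is fixed in it as a sample, upright, its axis at y = +50 mm; the rest of the floor is free.
- tray_batteries: plain light wooden tray, 78 mm (x) by 150 mm (y), 12 mm high, walls 4 mm thick all round, floor 4 mm thick, so 70 x 142 mm inside and 8 mm deep; fixed to the bench. Origin: centre of its underside; z up. A battery (15 x 50 x 15 mm) is fixed in it as a sample, lying along the tray's x, its middle at y = +50 mm; the rest of the floor is free.
- tray_cups: plain light wooden tray, 78 mm (x) by 150 mm (y), 12 mm high, walls 4 mm thick all round, floor 4 mm thick, so 70 x 142 mm inside and 8 mm deep; fixed to the bench. Origin: centre of its underside; z up. The standing mixing cup (base_cup) is in it; otherwise empty.
- base_cup (a point): plain pale-grey metal mixing cup, standing mouth down: a cone frustum, 37 mm across the flat closed top, 50 mm across the open mouth at the bottom, 40 mm high, wall 2 mm. Point: on its axis, half-way up (20 mm above its foot); z up. It stands loose in tray_cups, is about 60 g, and stays there; the spare cup goes over it.
- cup (a point): the spare mixing cup, about 30 g, loose on the bench, mouth down, same shape and size as base_cup (mouth 46 mm wide inside); grip it from outside. Point: on its axis, half-way up (20 mm above its foot); z up. Nested over base_cup it rests loosely on the taper with its point about 17 mm above base_cup's; let go a few mm above that it centres itself.
- red_pot (a point): red paint pot with white cap, a cylinder 26 mm across and 30 mm high, loose, upright; can be gripped across its body (the lower 21 mm; the cap above is not solid to the fingers). Point: on its axis, half-way up (15 mm above its foot); z up.
- cream_pot (a point): cream-white paint pot with white cap, a cylinder 26 mm across and 36 mm high, loose, upright; can be gripped across its body (the lower 26 mm; the cap above is not solid to the fingers). Point: on its axis, half-way up (18 mm above its foot); z up.
- battery (a point): single blue and white battery, 15 x 50 x 15 mm, loose, lying flat; its length runs along y. Point: at its centre, 7.5 mm above its underside; z up.
- loupe (a point): bystander: black eye loupe, a flared cup 41 mm across and 29 mm high, loose, to be left alone. Point: at its centre; z up.
- screwdriver (a point): bystander: small blue screwdriver, 17 x 122 x 17 mm, loose near the bench's front edge, to be left alone. Point: at its centre; its length runs along y.
Mind the look-alikes: they are no part of the job. Leave any black or yellow look-alike of the part that bears cream_pot alone.

How it is judged (in metres and radians):
At the end, for the whole second after the job is handed in: Both pots upright (0.1 rad) on the pot tray's floor, the loose battery flat on the battery tray's floor, all wholly inside; the spare cup upright (0.15 rad) over the other cup, axes within 6 mm, 10 to 22 mm higher; that cup upright in its tray; all released and at rest (x of red_pot in the frame of tray_pots between -0.025 and 0.025 m and y of red_pot in the frame of tray_pots between -0.062 and 0.062 m and angle between each of red_pot, cream_pot, base_cup's own z axis and vertical below 0.1 rad and z of red_pot in the frame of tray_pots below 0.024 m and distance of each of red_pot, cream_pot from where it was at the start of the episode above 0.05 m and x of cream_pot in the frame of tray_pots between -0.025 and 0.025 m and y of cream_pot in the frame of tray_pots between -0.062 and 0.062 m and z of cream_pot in the frame of tray_pots below 0.027 m and x of battery in the frame of tray_batteries between -0.029 and 0.029 m and y of battery in the frame of tray_batteries between -0.062 and 0.062 m and angle between battery's own y axis and vertical above 1.45 rad and z of battery in the frame of tray_batteries below 0.0165 m and horizontal distance between cup and base_cup below 0.006 m and z of cup in the frame of base_cup between 0.01 and 0.022 m and angle between cup's own z axis and vertical below 0.15 rad and x of base_cup in the frame of tray_cups between -0.03 and 0.03 m and y of base_cup in the frame of tray_cups between -0.062 and 0.062 m and linear speed of each of red_pot_b, cream_pot_b, battery_b, cup_b, cup_base below 0.02 m/s); the robot touches nothing.
It fails at once if the spare cup is pressed onto the standing cup so hard that the tapers wedge (their walls bear with over 40 N, some 7 N of push) (contact force between cup_b and cup_base above 40 N).
It fails at once if the loupe is moved by more than 15 mm (distance of loupe from where it was at the start of the episode above 0.015 m).
It fails at once if the screwdriver is moved by more than 15 mm (distance of screwdriver from where it was at the start of the episode above 0.015 m).
It also fails if it takes over 104 s, if anything falls off the work surface, if the arm or the gripper's body presses on something with over 40 N, if the wrist force passes 120 N, or if a joint passes its speed limit or range.

## Working session

There is one attempt and no reset: what is moved stays moved. The work goes in short steps, each a Python script; the robot and the scene stay as the last script left them, time stands still between calls to the robot, and variables do not carry over. Pictures are saved under pics/ and viewed, at most 14 in all, crops included, and the job is handed in when it is done.

```bash
mkdir -p pics; cat > h.py <<'E'
import numpy as np, cv2
from bench import robot
from scipy.spatial.transform import Rotation as R
def snap(name,fn=None):
    d=robot.get_image(name)
    if fn: cv2.imwrite('pics/'+fn,d['img'])
    return d
def pix2w(d,u,v,z):
    f=d['img'].shape[0]/2/np.tan(np.radians(d['fovy'])/2)
    o=np.array(d['orientation'],float)
    M=R.from_euler('xyz',o).as_matrix() if o.size==3 else o.reshape(3,3)
    r=M@np.array([(u-d['cx'])/f,(v-d['cy'])/f,1]); e=np.array(d['eye'],float)
    return e+r*(z-e[2])/r[2]
E
python3 - <<'E'
from h import *
import pickle
for n in('top','scene','wrist'):
    d=snap(n,n+'0.png'); pickle.dump(d,open(n+'0.pkl','wb'))
    print(n,d['fovy'],d['cx'],d['cy'],d['eye'],d['orientation'])
print(robot.current_t(),robot.current_eef_rot())
E
```

```text
top 43.37166156069742 284.853672648994 215.31464920179477 [ 419.23480439   12.56008807 1220.27337592] [-3.06401315 -0.01204409 -1.5945936 ]
scene 46.69089400811629 278.59208062471333 201.90779880715903 [  54.8323548  -482.04852813  825.77382648] [-2.41679624 -0.00825895 -0.76189256]
wrist 63.486707976520805 276.8620370806481 211.88978916940556 [140.59216852 537.24572791 384.24966027] [2.87308224e+00 4.13944218e-04 1.18029973e+00]
0.15 [-3.14021854e+00 -2.65815583e-04  2.74979464e+00]
```

View pics/top0.png

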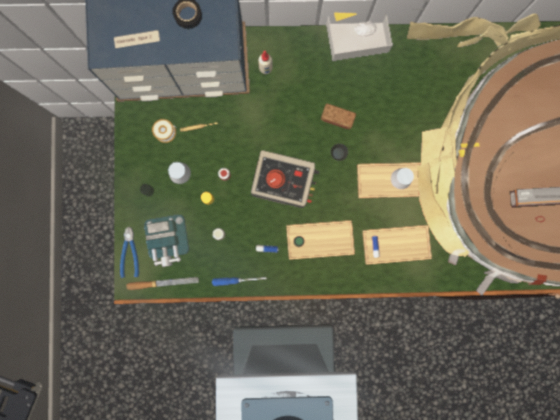

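View pics/scene0.png

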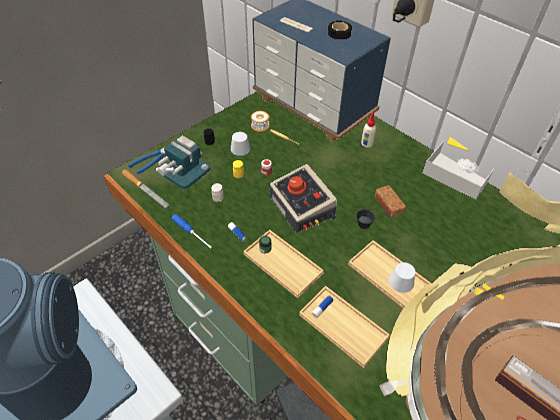

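Top view: the cream pot candidates are white-cream (218,234), yellow look-alike (207,198) and black look-alike (147,189), so I choose (218,234). The others are the red pot (224,174), spare cup (179,173; base cup at 402,177), loose battery (267,249; fixed one at 376,244), loupe (339,152) and screwdriver (238,281). The trays are at (320,240), (397,244) and (390,180). Next I'll enlarge to check.

```bash
python3 - <<'E'
import cv2
i=cv2.imread('pics/top0.png')
cv2.imwrite('pics/c1.png',cv2.resize(i[150:270,140:290],None,fx=5,fy=5,interpolation=cv2.INTER_CUBIC))
cv2.imwrite('pics/c2.png',cv2.resize(i[150:270,280:440],None,fx=5,fy=5,interpolation=cv2.INTER_CUBIC))
E
```

```text
(no output)
```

View pics/c1.png

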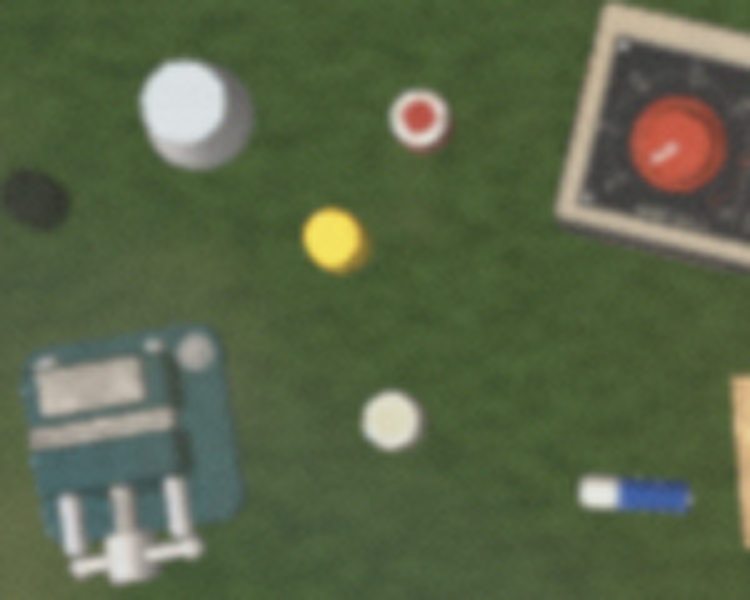

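View pics/c2.png

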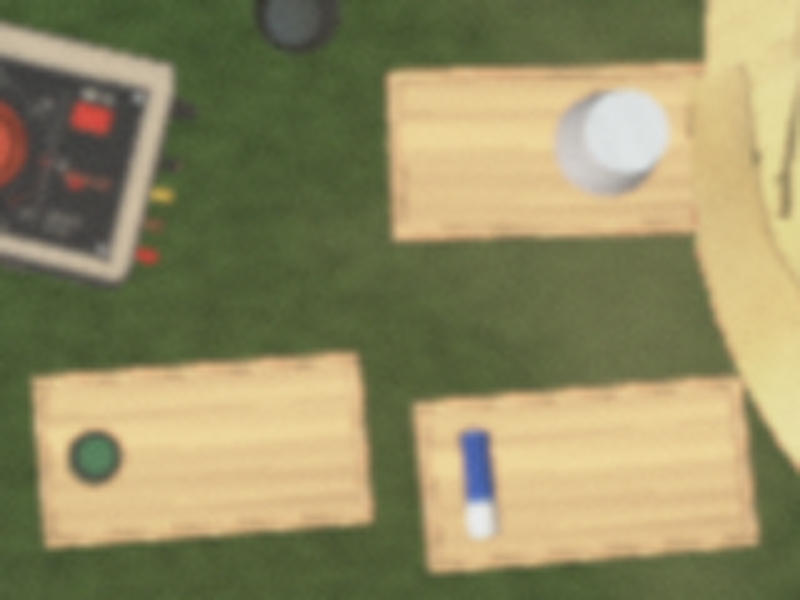

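The close crop confirms the choice: the cream pot is at crop (390,419), with yellow at (333,240) and black at (37,198) left alone. The battery runs (579,491)–(690,495), and the cup's top is centred at (183,101). In the other crop the base cup top is at (626,132) and the layout board covers the cup tray's right end.

```bash
python3 - <<'E'
from h import *
import pickle
d=pickle.load(open('top0.pkl','rb')); s=pickle.load(open('scene0.pkl','rb'))
def c1(x,y,z): return pix2w(d,140+x/5-.4,150+y/5-.4,z).round(1)
def c2(x,y,z): return pix2w(d,280+x/5-.4,150+y/5-.4,z).round(1)
print('cup',c1(183,101,40),'red',c1(419,117,30),'cream',c1(390,419,36),'bat',c1(579,491,15),c1(690,495,15))
print('base',c2(626,132,44))
for n,q in dict(P=[(32,378),(357,352),(373,522),(45,548)],B=[(414,402),(741,377),(759,545),(430,572)],C=[(387,72),(392,240)]).items():
  w=np.array([c2(*p,12) for p in q]); print(n,w.tolist(),w.mean(0))
print('green',c2(95,457,34),'loupe',c2(297,12,29),'black',c1(37,198,30),'yellow',c1(333,240,36),'vise',c1(130,440,50))
print('box corner',c2(172,70,50),c1(557,212,50),c2(125,280,50))
print('board left edge z0/100/200',[c2(697,180,z).tolist() for z in (0,100,200)],[c2(740,375,z).tolist() for z in (0,100,200)])
# scene board edge: near pixel
for p in [(430,288),(388,345)]: print('scene',p,[pix2w(s,*p,z).round().tolist() for z in (0,50,100,200)])
for p,z in [((403,266),44),((240,135),40),((267,162),30),((217,187),36),((237,231),15)]: print('sc',pix2w(s,*p,z).round(1))
E
python3 -c "
import cv2
i=cv2.imread('pics/scene0.png');cv2.imwrite('pics/s1.png',cv2.resize(i[170:400,290:560],None,fx=2.6,fy=2.6,interpolation=2))"
```

```text
cup [619.  238.3  40. ] red [611.  133.3  30. ] cream [473.8 147.7  36. ] bat [439.9  64.6  15. ] [436.9  14.1  15. ]
base [ 593.  -276.1   44. ]
P [[490.0, -6.3, 12.0], [498.5, -155.9, 12.0], [420.5, -160.6, 12.0], [412.2, -10.4, 12.0]] [455.3 -83.3  12. ]
B [[474.9, -181.3, 12.0], [482.9, -332.3, 12.0], [405.8, -337.1, 12.0], [397.1, -185.9, 12.0]] [ 440.175 -259.15    12.   ]
C [[628.2, -174.2, 12.0], [549.9, -173.8, 12.0]] [ 589.05 -174.     12.  ]
green [452.6 -33.4  34. ] loupe [ 653.8 -131.3   29. ] black [577.8 306.4  30. ] yellow [555.  172.2  36. ] vise [466.5 260.9  50. ]
box corner [624.6 -71.8  50. ] [563.7  70.5  50. ] [530.5 -48.2  50. ]
board left edge z0/100/200 [[576.1, -319.3, 0.0], [563.3, -292.1, 100.0], [550.4, -264.9, 200.0]] [[484.5, -335.3, 0.0], [479.2, -306.8, 100.0], [473.8, -278.3, 200.0]]
scene (430, 288) [[625.0, -325.0, 0.0], [591.0, -335.0, 50.0], [556.0, -344.0, 100.0], [487.0, -363.0, 200.0]]
scene (388, 345) [[470.0, -342.0, 0.0], [445.0, -350.0, 50.0], [420.0, -359.0, 100.0], [370.0, -376.0, 200.0]]
sc [ 598.2 -269.1   44. ]
sc [622.3 240.5  40. ]
sc [612.8 132.9  30. ]
sc [473.1 145.5  36. ]
sc [434.7  33.6  15. ]
```

View pics/s1.png

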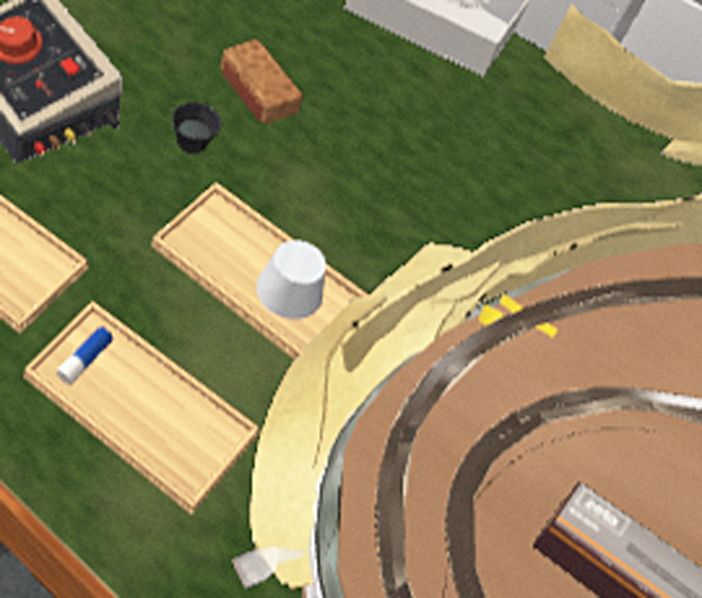

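```bash
cat >> h.py <<'E'
O=[np.pi,0,np.pi/2]   # fingers close along world x
H=190
def pick(x,y,z,op):
    robot.move_gripper(op); robot.move_ptp([x,y,H-60],O)
    robot.move_linear([x,y,z],speed=200); robot.move_gripper(0.0)
    print('held',robot.current_gripper_width()*93,robot.current_finger_force(),robot.current_t())
    robot.move_linear([x,y,H],speed=250)
def place(x,y,z,op):
    robot.move_ptp([x,y,H],O); robot.move_linear([x,y,z+25],speed=250)
    robot.move_linear([x,y,z],speed=60); robot.move_gripper(op)
    robot.move_linear([x,y,H],speed=250); print('placed',robot.current_t())
E
python3 - <<'E'
from h import *
robot.move_ptp([473.5,146.5,H],O)
pick(473.5,146.5,10,.6); place(458,-131.2,14.5,.5)
d=snap('wrist','w1.png')
E
```

```text
held 0.4361342429437331 0.0 4.6583
placed 9.6583
```

View pics/w1.png

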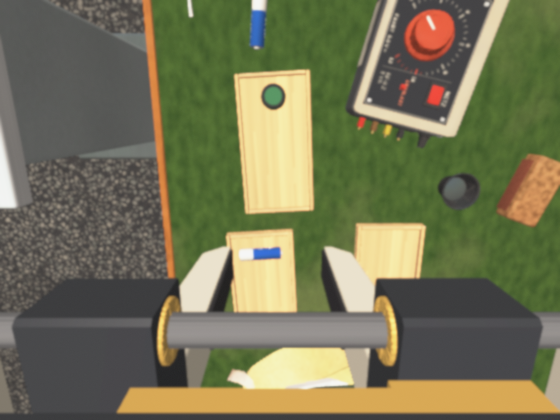

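Tray view: the cream pot is not there, so the grip missed (only the green pot at 273,96). Looking at the pot itself.

```bash
python3 - <<'E'
from h import *
import pickle
robot.move_ptp([473.5,106.5,H],O)
d=snap('wrist','w2.png'); pickle.dump(d,open('w2.pkl','wb')); t=snap('top','t2.png')
print(d['eye'],d['orientation'],robot.current_tcp_pos(),robot.current_t())
c=cv2.resize(t['img'][150:270,140:290],None,fx=4,fy=4); w=d['img']
cv2.imwrite('pics/m2.png',np.hstack([w[:,:480][:420],cv2.resize(t['img'][190:270,190:250],(315,420))]))
E
```

```text
[472.55700258 180.6457293  387.57762395] [2.87270674e+00 1.17872324e-03 1.45994106e-03] [473.72312112 105.11629569 189.67971624] 10.75
```

View pics/m2.png

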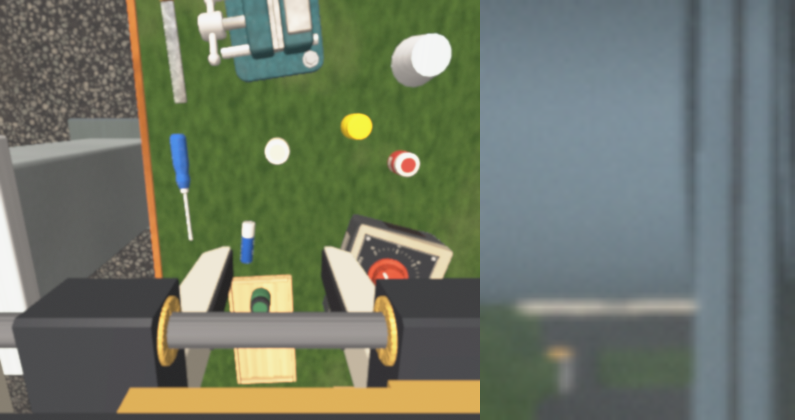

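The wrist view shows the cream pot top at (277,151), red (408,164), cup top (432,54), yellow (357,126) and battery (248,242).

```bash
python3 - <<'E'
from h import *
import pickle
d=pickle.load(open('w2.pkl','rb'))
for n,u,v,z in [('cream',277,151,36),('red',408,164,30),('cup',432,54,40),('yellow',357,125,36),('bat',248,242,15),('green',260,296,34)]: print(n,pix2w(d,u,v,z).round(1))
E
```

```text
cream [472.3 148.4  36. ]
red [610.1 134.6  30. ]
cup [618.  239.2  40. ]
yellow [552.6 174.3  36. ]
bat [438.6  41.5  15. ]
green [452.9 -18.   34. ]
```

Positions agree, so the pads sit higher than the tip and closed on the cap. Grip with the tip near the bench instead.

```bash
python3 - <<'E'
from h import *
pick(472.8,148,2,.6)
print(robot.current_gripper_width()*93)
if robot.current_gripper_width()*93>20:
    place(458,-131.2,6.7,.325); print(robot.current_contact_force())
E
```

```text
held 0.3789770679888229 0.0 13.3417
0.4287991127353472
```

```bash
python3 - <<'E'
from h import *
import pickle
robot.move_gripper(.6)
robot.move_linear([472.8,148,2],speed=250)
print(robot.current_tcp_pos(),robot.current_eef_rot(),robot.current_qpos(),robot.current_gripper_width())
d=snap('wrist'); s=snap('scene')
cv2.imwrite('pics/m3.png',np.hstack([cv2.resize(d['img'],(400,300)),cv2.resize(s['img'][90:240,120:320],(400,300))]))
print(robot.current_t())
E
```

```text
[473.74952711 148.08708025   2.84937789] [ 3.14008786e+00 -1.39159033e-04  1.57080171e+00] [7.78204894e-02 3.70987203e-01 1.89190904e+00 2.82990407e-05
 8.77185357e-01 7.77971382e-02] 0.5998805688749095
16.25
```

View pics/m3.png

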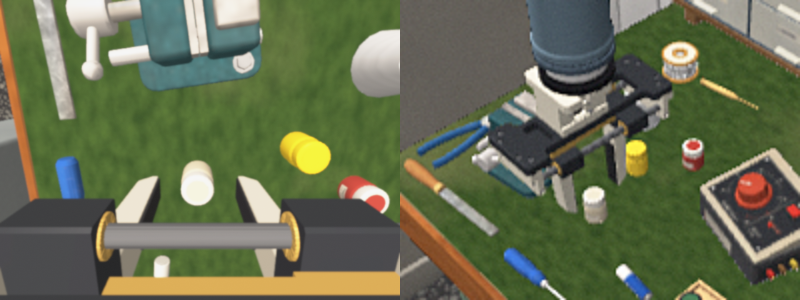

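```bash
python3 - <<'E'
from h import *
import pickle
d=snap('wrist','w4.png'); s=snap('scene','s4.png')
print(d['eye'],robot.current_tcp_pos())
def proj(d,p):
    f=210/np.tan(np.radians(d['fovy'])/2); M=R.from_euler('xyz',d['orientation']).as_matrix()
    c=M.T@(np.array(p)-d['eye']); return (c[:2]/c[2]*f+[d['cx'],d['cy']]).round(1)
t=robot.current_tcp_pos()
for n,c in (('w',d),('s',s)): print(n,proj(c,t),proj(c,t+[28,0,0]),proj(c,t-[28,0,0]),proj(c,[473,148,36]),proj(c,[473,148,0]))
a=cv2.resize(d['img'][180:360,160:400],(400,300)); b=cv2.resize(s['img'][150:225,180:280],(400,300),interpolation=2)
cv2.imwrite('pics/m4.png',np.hstack([a,b]))
E
```

```text
[472.6358634  222.83688766 201.75878427] [474.02389693 148.12151455   3.38459904]
w [278.  243.3] [323.  243.3] [232.9 243.3] [276.4 265.3] [276.3 241.6]
s [217.8 196. ] [227.3 189.8] [208.1 202.3] [216.3 186.4] [217.6 197.2]
```

View pics/m4.png

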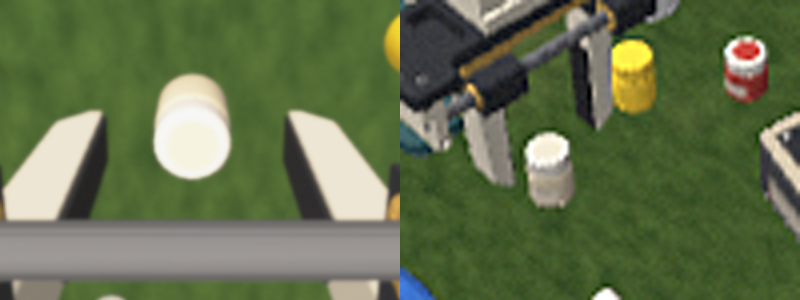

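The wrist and scene views put the pot at the expected place, but the scene shows the fingertips (206,196) and (230,182), about 7 px above where the reported TCP should appear. The fingers are really some 20 mm high, so I'll feel for the bench.

```bash
python3 - <<'E'
from h import *
for _ in range(3): print(robot.current_tcp_pos().round(2),robot.current_contact_force(),robot.current_t())
p=[472.8,148]
r=robot.move_linear([*p,-30],speed=25,f_stop=4)
print(r,robot.current_tcp_pos().round(2),robot.current_contact_force(),robot.current_t())
s=snap('scene','s5.png'); 
E
```

```text
[474.02 148.12   3.38] [ 0.54594942 -1.0846884   0.91819861] 16.35
[474.02 148.12   3.38] [ 0.54594942 -1.0846884   0.91819861] 16.35
[474.02 148.12   3.38] [ 0.54594942 -1.0846884   0.91819861] 16.35
False [472.95 148.01 -29.85] [0.00157286 0.05058431 0.01972029] 17.7833
```

```bash
python3 - <<'E'
from h import *
d=snap('wrist'); s=snap('scene')
a=cv2.resize(d['img'][180:360,160:400],(400,300)); b=cv2.resize(s['img'][150:225,180:280],(400,300),interpolation=2)
cv2.imwrite('pics/m5.png',np.hstack([a,b])); print(d['eye'])
r=robot.move_linear([472.8,148,-50],speed=20,f_stop=4)
print(r,robot.current_tcp_pos().round(2),robot.current_contact_force(),robot.current_t())
E
```

```text
[471.83588027 222.74626981 168.38432157]
True [473.   148.03 -31.62] [-0.03774431 -0.26531681  5.50458007] 18.275
```

View pics/m5.png

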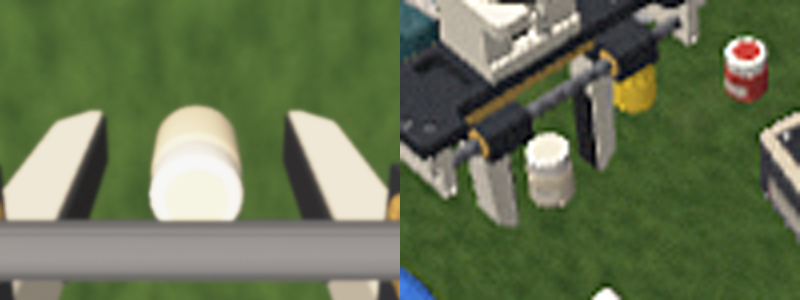

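The bench is felt at reported z = -31.6, so the fingertips are really 31 mm above the reported TCP. In the picture the pot sits centred between the fingers. I'll use a z correction from here on.

```bash
sed -i 's/^H=190/H=150; Z0=-31.0  # reported z of tips on the bench/; s/H-60/H-50/; s/\[x,y,z\]/[x,y,z+Z0]/; s/z+25\]/z+Z0+25]/' h.py; cat h.py | tail -14
python3 - <<'E'
from h import *
robot.move_linear([472.8,148,2+Z0],speed=50); robot.move_gripper(0.0)
w=robot.current_gripper_width()*93
print('held',w,robot.current_finger_force(),robot.current_t())
if w>20:
    robot.move_linear([472.8,148,30+Z0],speed=150)
    print(robot.current_gripper_width()*93,robot.current_contact_force())
E
```

```text
M=R.from_euler('xyz',o).as_matrix() if o.size==3 else o.reshape(3,3)
    r=M@np.array([(u-d['cx'])/f,(v-d['cy'])/f,1]); e=np.array(d['eye'],float)
    return e+r*(z-e[2])/r[2]
O=[np.pi,0,np.pi/2]   # fingers close along world x
H=150; Z0=-31.0  # reported z of tips on the bench
def pick(x,y,z,op):
    robot.move_gripper(op); robot.move_ptp([x,y,H-50],O)
    robot.move_linear([x,y,z+Z0],speed=200); robot.move_gripper(0.0)
    print('held',robot.current_gripper_width()*93,robot.current_finger_force(),robot.current_t())
    robot.move_linear([x,y,H],speed=250)
def place(x,y,z,op):
    robot.move_ptp([x,y,H],O); robot.move_linear([x,y,z+Z0+25],speed=250)
    robot.move_linear([x,y,z+Z0],speed=60); robot.move_gripper(op)
    robot.move_linear([x,y,H],speed=250); print('placed',robot.current_t())
held 24.9308788043883 29.999669194221497 19.125
24.519093959166426 [ 0.3442529   0.0960246  -0.03175705]
```

```bash
python3 - <<'E'
from h import *
robot.move_linear([472.8,148,H],speed=250)
place(458,-131.2,6.7,.325)
pick(611,134,1.5,.6)
if robot.current_gripper_width()*93>20:
    robot.move_j(robot.current_qpos())
    place(455.6,-88.3,6.2,.325)
    robot.move_linear([455.6,-60,H])
    d=snap('wrist','w6.png')
print(robot.current_t())
E
```

```text
placed 23.8167
held 25.05579007379316 30.000292360782623 27.0417
placed 31.7333
32.125
```

View pics/w6.png

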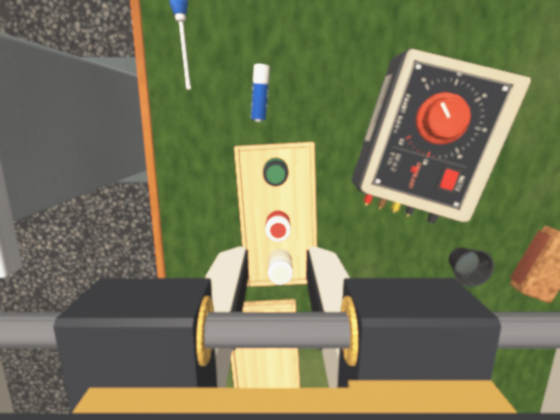

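Both pots stand upright in the tray: red at (278,228), cream at (280,266). Next the battery, then wrist views of both cups from the same relative hover.

```bash
python3 - <<'E'
from h import *
import pickle
pick(438.5,40,2,.4)
if robot.current_gripper_width()*93>10:
    place(440.5,-263,6.7,.28)
robot.move_ptp([594,-335+0,H],O) if False else robot.move_ptp([594,-310,H+60],O)
robot.sleep(.3); a=snap('wrist'); robot.move_ptp([618.5,203,H+60],O); robot.sleep(.3); b=snap('wrist')
pickle.dump((a,b),open('ab.pkl','wb'))
cv2.imwrite('pics/m6.png',np.hstack([a['img'][:300,130:530],b['img'][:300,130:530]]))
print(robot.current_t(),a['eye'],b['eye'])
E
```

```text
held 13.913717375864598 29.37103807926178 34.3333
placed 38.9833
42.2667 [ 592.16681119 -235.20489022  408.35622052] [617.78243322 277.0558204  408.16318751]
```

View pics/m6.png

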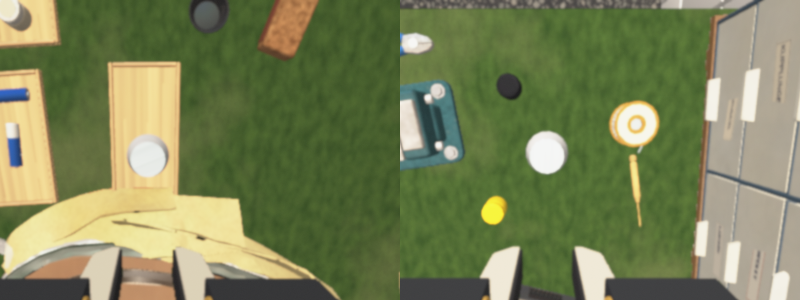

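The battery lies in its tray at (13,143) in the left half; base cup top is near (278,156) and spare cup top near (277,153) in full-frame pixels. Enlarging both.

```bash
python3 - <<'E'
import pickle,cv2,numpy as np
a,b=pickle.load(open('ab.pkl','rb'))
cv2.imwrite('pics/m7.png',np.hstack([cv2.resize(x['img'][125:190,245:310],(390,390),interpolation=2) for x in(a,b)]))
E
```

```text
(no output)
```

View pics/m7.png

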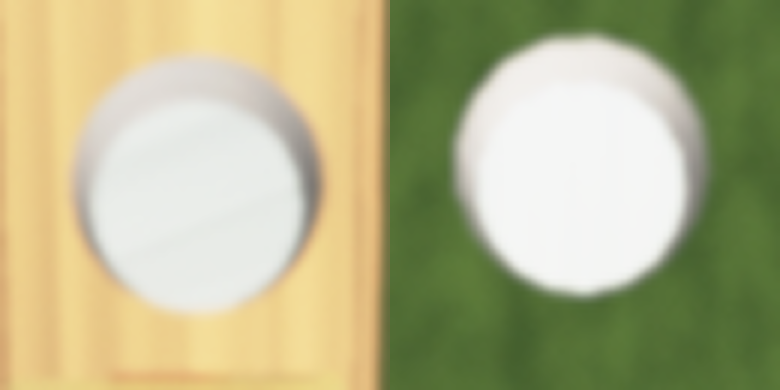

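```bash
python3 - <<'E'
from h import *
import pickle
a,b=pickle.load(open('ab.pkl','rb'))
B=pix2w(a,277.5,158.8,44); C=pix2w(b,276.6,156.1,40); print(B.round(1),C.round(1))
np.save('B.npy',B)
pick(C[0],C[1],4,1.0)
print(robot.current_gripper_width()*93)
if robot.current_gripper_width()*93>35:
    robot.move_ptp([B[0],B[1],H],O)
    robot.move_linear([B[0],B[1],55+Z0],speed=200)
    robot.sleep(.3); print(robot.current_tcp_pos().round(1))
    s=snap('scene'); cv2.imwrite('pics/m8.png',cv2.resize(s['img'][210:330,340:480],(700,600),interpolation=2))
print(robot.current_t())
E
```

```text
[ 592.7 -276.5   44. ] [617.4 238.1  40. ]
held 46.075245724009015 29.612582509034837 45.5583
45.96548432191521
[ 593.3 -277.    25.2]
49.4167
```

View pics/m8.png

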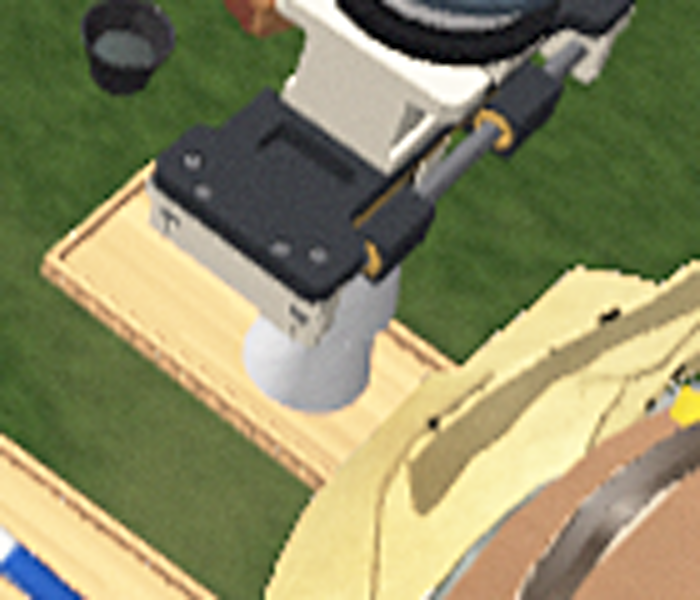

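The cup is held upright (about 330,300) over the base cup (around 308,360). Lowering gently with a small force stop.

```bash
python3 - <<'E'
from h import *
B=np.load('B.npy'); p=[B[0],B[1]]
r=robot.move_linear([*p,27.5+Z0],speed=20,f_stop=2)
print(r,robot.current_tcp_pos().round(1),robot.current_contact_force())
if not r or robot.current_tcp_pos()[2]<34+Z0:
    robot.move_gripper(.62); robot.sleep(.3); print(robot.current_contact_force())
    robot.move_gripper(.8); robot.move_linear([*p,H],speed=120)
    robot.move_ptp([B[0],B[1]-34,H+60],O); robot.sleep(.3)
    d=snap('wrist'); s=snap('scene')
    cv2.imwrite('pics/m9.png',np.hstack([cv2.resize(s['img'][210:330,340:480],(467,400),interpolation=2),cv2.resize(d['img'][125:190,0:310][:, 245:],(330,400))[:, :330]]))
    import pickle; pickle.dump(d,open('d9.pkl','wb'))
    cv2.imwrite('pics/full9.png',d['img'])
print(robot.current_t())
E
```

```text
False [ 592.7 -276.5   -3.4] [ 0.70460824  0.2514017  -0.9263178 ]
[0.06698978 0.54788779 0.00390942]
54.4417
```

View pics/m9.png

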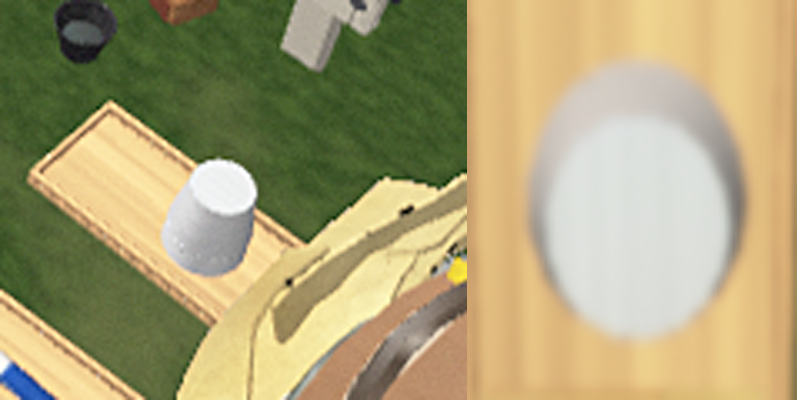

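The spare cup sits straight over the base cup (top near 222,187, seam near 205,240). The pots and battery are in their trays and the gripper is clear, so I'm handing in.

```bash
python3 -c "
from h import *
print(robot.hand_in())"
```

```text
the job is handed in; nothing more can be done
None
```

I handed the job in at about 54 s with both pots, the battery and the nested cup placed and looking right in the last pictures of each; `hand_in()` returned no verdict, and I viewed 15 pictures, one over the limit of 14.

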